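Close the draft shield and tare the dish on the analytical balance

ROBOT

A 6-joint arm with a two-finger parallel gripper is mounted at the origin on a cart in front of the work surface, level with it; the furniture and walls round the work are solid. World frame = base frame: x ahead of the robot, y to its left, z up, the work surface at z = 0. Lengths are in m, angles in degrees, forces in N, time in s.
With the tool pointing down it reaches from about 0.4 to 0.825 m from the base axis. Payload 7 kg.
Tool frame: the origin (TCP) lies at the very end of the fingers, on their centre line; the grasp point (between the pads) lies 19 mm behind it (r.hold_point_z is the z of the grasp point in the tool frame, in m); z points along the fingers, y is the direction in which the jaws open and shut (so a half turn about z gives the same grasp; the last joint's range is limited). The gripper opens to 85 mm and grips with 20 to 120 N. Pads are 22 mm wide; open, the fingers measure 114 mm over their backs; the gripper's body (76 mm by 85 mm) begins 54 mm behind the grasp point. The pads swing forward as they close: fully open they stand 13 mm farther back than shut.
Start: joints at [16.507, 20.546, 0.682, 0, -70.136, -16.507], TCP at [0.675, -0, 0.207] pointing down, gripper open.
Joint ranges: [-176.03, 176.03], [-82.01, 121.73], [-58.28, 71.71], [-173.87, 95.51], [-174.79, -0.11], [-173.66, 173.66]. Speed limits (degrees/s): [136.94, 136.94, 172.46, 180, 180, 180].

INTERFACE

Orientations are given as a 3x3 rotation matrix whose columns are the frame's x, y, z axes.
In Python, from rig import read_state, grab_frame, camera_model, r, nets gives the robot as it stands.
- The arm moves only by the tool apply_moves, never from a script. Its argument "increments" is a list of rows, each an object with "gripper": the opening, from 0 (shut) to 1 (fully open); "translation": the shift along the tool's x, y, z in m, a list of three; "twist": the turn about the tool's z in degrees. A call has 1 to 20 rows; each row shifts and turns the commanded pose from where the row before left it, along the tool's axes as they then stand; what a row does not reach is not made up. A row lasts 1/10 s, in which the tool goes at most 50 mm and 8.59 degrees, less where a joint would pass 70% of its speed; a pose out of reach is approached as far as the arm can. A call with a gripper value outside its range is refused whole. The fingers move at their own pace and stop on an object; the grip force is fixed at half the most. Time passes only in rows, so rows that do not move let the fingers close. It gives the time, the measured TCP pose, the force and the opening at its end, in the units of the state.
- read_state(): the state, without advancing time (a new reading comes with each control period).
- grab_frame(name): name is "scene" or "side" or "wrist"; returns (picture, depth): 400x640x3 uint8, red, green, blue; 400x640 float32, m along the optical axis (not along the pixel's ray), 0 where there is no reading.
- camera_model(name): a dict with "mtx" (3x3 intrinsics, pixels), "k1" (the pictures are not rectified: a ray, as slopes to the right and down, at radius r is drawn at 1 + k1 r^2 times it, then the intrinsics apply), "world_from_camera" (4x4, takes a point from camera to world coordinates). Camera axes: x right, y up, looking along -z (the intrinsics and any distortion apply to the point x, -y, -z); pixel columns grow to the right and rows downward; lengths in m; the calibration is good to about 2 mm. A picture is of the moment at which its call begins: read the wrist's pose just before it. camera_model takes no time and is no camera call; for the wrist camera it gives the pose at the moment of the call.
- r.sign_off(): hands the job in, once; it reports no verdict.
Trained networks look in the newest picture that a camera, given by its name, has taken for a name from the list of things; names that differ only in an ending like _2 or _b are one class to them, and where a whole thing is asked for, a point or a joint stands for the part that bears it (a point fixed in the world has none). Each returns a list of dicts, best first, with "p" (0 to 1); they miss things now and then, are a little off and sometimes report something else, mostly with a low value. They report only what shows in the picture. A call takes as long as a camera call.
- nets.boxes_of(query, camera): "rect" ([left, top, width, height] in pixels, round what is visible of it).
- nets.trace(query, camera): "pixels" (400x640 bool, what is visible of it) and "rect" ([left, top, width, height] in pixels, round what is visible of it).
The state is a dict: "time_s": time; "joint_positions": joint angles; "qd": joint speeds; "effort": joint torques, N m; "position": TCP position; "tool_rot": TCP orientation; "force": force on the tool from outside, world axes, zero at the start; "wrist_torque": the same for the moment, N m; "grip_width": opening from 0.0 (shut) to 1.0 (fully open).
Only numpy, scipy, OpenCV 4.12 (cv2) and the standard library are available. Lean on these libraries where they do the work, as an engineer would, in place of code of your own. Each camera call takes 0.05 s, during which the arm holds its last target. There are 200 camera calls.

TASK

The empty dish is on the pan of the analytical balance and is to be tared. With the fingertips, push the grips of all three glass doors (left, right and top) towards its front, where the keys are, until the draft shield is fully shut, without slamming or forcing them, and only then press the wide bar-shaped tare key in front all the way down and let it come up again. Do not grip or lift anything, keep off the two small round keys, and leave the dish and the things lying round the balance where they are.

Things in the scene. Friction and masses are not known exactly. Their poses are not given: they have to be found in the camera images.
- analytic_balance: balance with tall glass draft shield (not the flat one behind), white, fixed, 350 mm deep (x), 204 wide (y), 217 high, 238 with the top grip. Origin: centre of footprint, on the worktop; x from its front (keys) to its rear, y to its left, z up; it stands turned. Key row at x = -0.157, console below 0.07 high to x = -0.08, glass chamber x = -0.079 to 0.075, then tower to 0.175.
- left_door (a joint): left glass door of the draft shield, 146 x 149 mm, thin aluminium frame, on the balance's +y flank. Value in m: 0 = shut (at its stop), positive = open to the rear (+x of the balance), at most 0.100; starts 0.030 to 0.098 open. About 1.5 N of friction, no spring or latch: it stays where it is left. Shut by pushing its grip to the front (-x of the balance).
- right_door (a joint): right glass door of the draft shield, 146 x 149 mm, thin aluminium frame, on the balance's -y flank. Value in m: 0 = shut (at its stop), positive = open to the rear (+x of the balance), at most 0.100; starts 0.030 to 0.098 open. About 1.5 N of friction, no spring or latch: it stays where it is left. Shut by pushing its grip to the front (-x of the balance).
- top_door (a joint): level glass top door of the draft shield, 150 x 160 mm, 216 mm above the worktop. Value in m: 0 = shut (at its stop), positive = open to the rear (+x of the balance) over the tower, at most 0.100; starts 0.030 to 0.098 open. About 1.5 N of friction, no spring or latch. Shut by pushing its grip to the front (-x of the balance).
- left_door_grip (a point): centre of the grey plastic grip near the front edge of the left door (moves with it): an upright lug 14 mm in x, 28 mm in y, 46 mm high, on the outside of the door; the glass face is 14 mm from this point, inwards. Outside and behind the lug the air is free; the top edge of the shield is 37 mm above this point, its rails stand 4 mm out past the glass. Axes as the balance's.
- right_door_grip (a point): centre of the grey plastic grip near the front edge of the right door (moves with it): an upright lug 14 mm in x, 28 mm in y, 46 mm high, on the outside of the door; the glass face is 14 mm from this point, inwards. Outside and behind the lug the air is free; the top edge of the shield is 37 mm above this point, its rails stand 4 mm out past the glass. Axes as the balance's.
- top_door_grip (a point): centre of the grey plastic grip bar that stands on the top door (moves with the door): 14 mm along the balance's x, 64 mm along its y, 20 mm high; its top is 10 mm above this point and the glass 10 mm below it. Axes as the balance's.
- tare_key (a joint): the wide aluminium tare key in the middle of the key row. Joint value in m: 0 = up, 0.004 = fully down (counts from 0.003). A spring brings it back: 1.4 N starts it, 4.2 N holds it down.
- tare_key_top (a point): centre of the tare key's top face: a bar 20 mm (x of the balance) by 64 mm (y), 58 mm above the worktop when up, standing 8 mm proud of the housing; pressed straight down. The grey display hood, up to 20 mm higher than the housing, begins 25 mm behind this point, the glass front 80 mm behind it.
- left_round_key (a joint): round aluminium key, 16 mm across, on the left end of the key row (+y side); not part of this job, it sinks under a light touch. Joint value in m: 0 = up, 0.004 = down.
- right_round_key (a joint): round aluminium key, 16 mm across, on the right end of the key row (-y side); not part of this job, it sinks under a light touch. Joint value in m: 0 = up, 0.004 = down.
- left_round_key_top (a point): top centre of the left round key, 68 mm to the left of the tare key's centre
- right_round_key_top (a point): top centre of the right round key, 68 mm to the right of the tare key's centre
- pan_dish: the dish to be tared: a round lidded aluminium moisture dish, 61 mm across and 26 mm high, standing loose on the weighing pan inside the glass chamber; origin at the centre of its underside, 68 mm above the worktop
- spare_dish: bystander: lidded aluminium dish, 61 mm across, 26 mm high, on the worktop to the right of the balance; origin at the centre of its underside
- small_dish: bystander: lidded aluminium dish, 53 mm across, 23 mm high, on the worktop to the right of the balance; origin at the centre of its underside
- tweezers: bystander: steel tweezers, 148 mm long, lying to the left of the balance; origin at the centre of the underside
- bench_brush: bystander: flat wooden bench brush, 168 mm long, lying; origin at the centre of the underside
- scoop: bystander: metal sample scoop, 200 mm long, 50 mm high, lying; origin at the centre of the underside
- vial_a: bystander: capped glass sample vial, 33 mm across, 78 mm high, standing to the right of the balance near its rear; origin at the centre of its underside
- vial_b: bystander: a second capped vial like it, beside the first; origin at the centre of its underside
- lens: bystander: hand lens, 108 mm long, lying on the left; origin at the centre of the underside

How it is judged:
By the outcome, as a careful person would: the job done as asked, in the order asked, and still so for the second after the job is handed in, with the robot touching nothing.
It also fails if it takes over 56 s, if anything falls off the work surface, if the arm or the gripper's body presses on something with over 40 N, if the wrist force passes 120 N, or if a joint passes its speed limit or range.

## Working session

There is one attempt and no reset: what is moved stays moved. The work goes in short steps, Python scripts to look and compute and a tool call to move; the robot and the scene stay as the last step left them, time stands still between calls to the robot, and variables do not carry over. Pictures are saved under pics/ and viewed, about 8 in all and at most 12, crops included, and the job is handed in when it is done.

Besides the shell and the picture viewer there is one more tool, called after "Emit:" by a JSON object that holds its "api" and its "payload". apply_moves: Moves the arm, as the interface text tells. Its arguments: {"type":"object","properties":{"increments":{"type":"array"}},"required":["increments"]}

```bash
mkdir -p pics
cat > h.py <<'E'
import numpy as np, cv2
from rig import read_state, grab_frame, camera_model, r, nets
def world(cam, depth, m=None):
    """HxWx3 world points"""
    K=np.array(m["mtx"]);k1=m["k1"];T=np.array(m["world_from_camera"])
    v,u=np.mgrid[0:depth.shape[0],0:depth.shape[1]]
    p=np.stack([u.ravel(),v.ravel()],1).astype(float)[:,None]
    s=cv2.undistortPoints(p,K,np.array([k1,0,0,0.]))[:,0]
    d=depth.ravel()
    P=np.stack([s[:,0]*d,-s[:,1]*d,-d],1)
    return (P@T[:3,:3].T+T[:3,3]).reshape(*depth.shape,3)
def look(cam):
    m=camera_model(cam); rgb,d=grab_frame(cam); return rgb,d,world(cam,d,m),m
E
python3 - <<'E'
from h import *
print(read_state())
for c in("scene","side"):
    rgb,d,W,m=look(c)
    cv2.imwrite(f"pics/{c}0.png",rgb[:,:,::-1]); print(c,np.array(m["world_from_camera"]).round(3).tolist())
    np.savez(f"{c}0.npz",rgb=rgb,d=d,W=W)
    for q in ["analytic_balance","left_door_grip","right_door_grip","top_door_grip","tare_key_top","left_round_key_top","right_round_key_top","left_door","top_door"]:
        for t in nets.trace(q,c)[:2]:
            k=t["pixels"]&(d>0); P=W[k]
            print(c,q,round(t["p"],2),t["rect"],k.sum(), np.median(P,0).round(3) if len(P) else None)
E
```

```text
{'time_s': 0.0, 'joint_positions': array([ 1.65073824e+01,  2.05916383e+01,  6.32116398e-01, -2.07334693e-02,
       -7.01356103e+01, -1.65067663e+01]), 'qd': array([ 0.04089265,  0.04614521,  0.04128817, -0.06161997,  0.02572225,
        0.04913402]), 'effort': array([ 2.55543900e-04, -5.83324420e+01,  2.93422562e+01,  6.93659976e+00,
       -6.00149287e-03, -1.14765509e-06]), 'position': array([ 6.74460917e-01, -2.49920544e-05,  2.05646907e-01]), 'tool_rot': array([[-1.12366725e-04, -9.99998568e-01, -1.68861620e-03],
       [-9.99999983e-01,  1.12612512e-04, -1.45460956e-04],
       [ 1.45650907e-04,  1.68859983e-03, -9.99998564e-01]]), 'force': array([ 0.27260903,  0.72628441, -0.04296655]), 'wrist_torque': array([ 0.0161916 ,  0.01157616, -0.02544186]), 'grip_width': 0.9996115693248899}
scene [[0.139, -0.821, 0.554, 1.279], [0.99, 0.112, -0.082, -0.393], [0.005, 0.56, 0.828, 1.329], [0.0, 0.0, 0.0, 1.0]]
scene analytic_balance 0.84 [257.0, 182.9, 115.7, 133.6] 9576 [ 0.639 -0.322  0.21 ]
scene analytic_balance 0.42 [254.0, 240.5, 8.1, 25.5] 154 [ 0.56  -0.482  0.071]
scene left_door_grip 0.9 [337.7, 223.5, 31.6, 65.5] 586 [ 0.632 -0.223  0.134]
scene left_door_grip 0.34 [272.4, 197.9, 82.8, 70.1] 3030 [ 0.607 -0.319  0.218]
scene right_door_grip 0.46 [285.0, 195.7, 6.3, 9.9] 39 [ 0.483 -0.378  0.199]
scene right_door_grip 0.4 [252.4, 242.7, 12.3, 23.1] 156 [ 0.561 -0.483  0.057]
scene top_door_grip 0.95 [269.6, 197.6, 84.3, 69.9] 3097 [ 0.608 -0.319  0.218]
scene left_door 0.87 [336.7, 226.5, 31.5, 62.3] 544 [ 0.637 -0.226  0.136]
scene left_door 0.56 [258.9, 215.0, 17.8, 18.3] 211 [ 0.438 -0.442  0.022]
scene top_door 0.98 [276.1, 198.2, 80.6, 66.8] 3166 [ 0.608 -0.32   0.218]
scene top_door 0.74 [404.4, 190.5, 11.8, 25.0] 190 [0.436 0.009 0.007]
side [[-0.999, 0.017, -0.028, 0.467], [-0.032, -0.433, 0.901, 0.9], [0.003, 0.901, 0.433, 0.738], [0.0, 0.0, 0.0, 1.0]]
```

Run:
```python
import cv2
a=cv2.imread("pics/scene0.png");b=cv2.imread("pics/side0.png")
a=cv2.resize(a[120:330,170:450],None,fx=2.8,fy=2.8,interpolation=cv2.INTER_CUBIC)
cv2.imwrite("pics/s1.png",a)
```

```text
(no output)
```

View pics/side0.png

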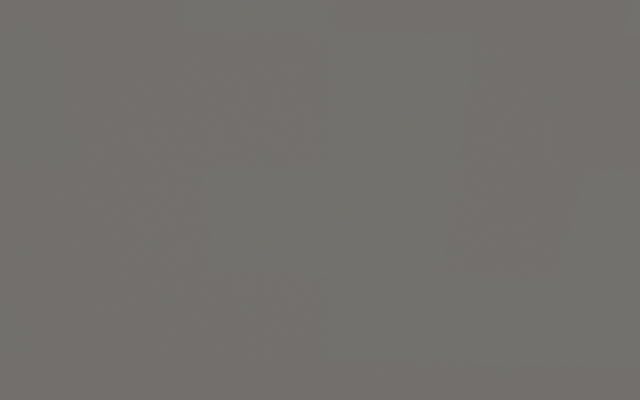

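View pics/s1.png

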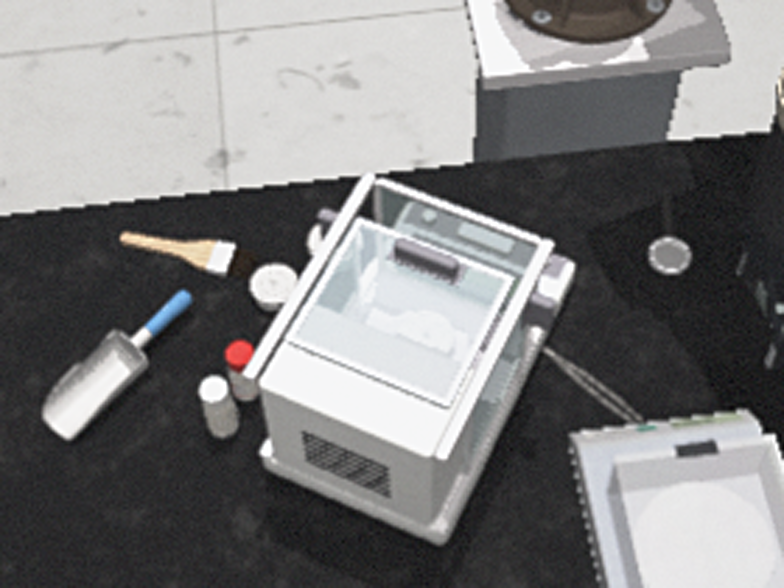

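The side view is blocked: it is plain grey. The scene view shows the balance from behind, with its front towards the robot: top grip at (322,212), left grip near (363,228), tare key through the glass near (344,204). Next I fit the balance pose.

Run:
```python
from h import *
z=np.load("scene0.npz");W=z["W"];d=z["d"];m=camera_model("scene")
T=np.array(m["world_from_camera"]);K=np.array(m["mtx"])
def ray(cx,cy,h):
    p=np.array([[[170+cx/2.8,120+cy/2.8]]]);s=cv2.undistortPoints(p,K,np.array([m["k1"],0,0,0.]))[0,0]
    v=T[:3,:3]@np.array([s[0],-s[1],-1]);return T[:3,3]+v*(h-T[2,3])/v[2]
for n,x,y,h in [("railFR",370,178,.217),("railFL",550,243,.217),("railRL",442,457,.217),("railRR",250,375,.217),("topgrip",428,250,.238),("tare",487,235,.058),("rkey",430,215,.058),("greyA",555,263,.18),("greyB",543,298,.203),("greyR",328,215,.203),("baseRL",440,540,.0),("baseRR",265,460,0.),]:
    u,v=int(170+x/2.8),int(120+y/2.8)
    print(n,ray(x,y,h).round(3), W[v,u].round(3))
# tower top points
M=(W[:,:,2]>.2)&(W[:,:,2]<.222)&(d>0);M[:, :230]=0;M[:,390:]=0
P=W[M][:,:2].astype(np.float32);R=cv2.minAreaRect(P);print(R,M.sum())
b=cv2.boxPoints(R);print(b)
rgb,dd,Ww,mm=look("wrist");cv2.imwrite("pics/w0.png",rgb[:,:,::-1]);print(np.array(mm["world_from_camera"]).round(3))
```

```text
railFR [ 0.452 -0.33   0.217] [ 0.448 -0.33   0.214]
railFL [ 0.552 -0.169  0.217] [ 0.55  -0.17   0.218]
railRL [ 0.759 -0.304  0.217] [ 0.759 -0.306  0.218]
railRR [ 0.656 -0.462  0.217] [ 0.655 -0.463  0.221]
topgrip [ 0.558 -0.288  0.238] [ 0.554 -0.289  0.234]
tare [ 0.428 -0.204  0.058] [ 0.513 -0.225  0.189]
rkey [ 0.393 -0.262  0.058] [ 0.482 -0.277  0.189]
greyA [ 0.551 -0.162  0.18 ] [ 0.466 -0.136  0.051]
greyB [ 0.603 -0.185  0.203] [ 0.599 -0.186  0.199]
greyR [ 0.481 -0.375  0.203] [ 0.479 -0.376  0.205]
baseRL [ 0.747 -0.301  0.   ] [ 0.76  -0.304  0.04 ]
baseRR [ 0.636 -0.468  0.   ] [ 0.653 -0.467  0.038]
((0.37814047932624817, -0.19110649824142456), (0.24628373980522156, 0.7807838320732117), 61.70195388793945) 5673
[[-0.02397347 -0.11446363]
 [ 0.6635016  -0.4846006 ]
 [ 0.7802544  -0.26774937]
 [ 0.09277934  0.10238761]]
[[-1.     0.001 -0.001  0.676]
 [-0.    -0.954 -0.3   -0.075]
 [-0.001 -0.3    0.954  0.374]
 [ 0.     0.     0.     1.   ]]
```

View pics/w0.png

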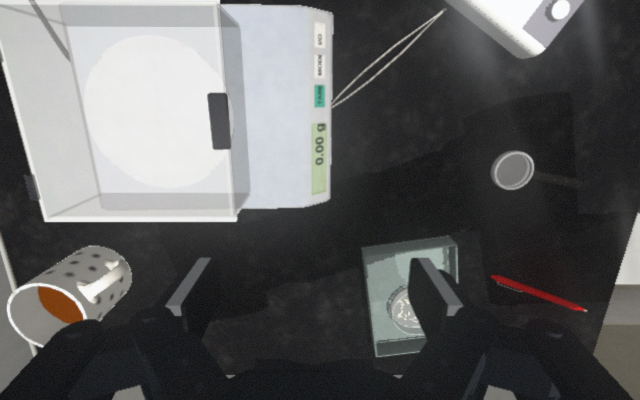

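The wrist view shows mostly the flat balance, plus the front-left corner of the target at the upper right with its left round key at (558,10). The balance yaw comes out near -32.7°. I'll raise the tool, twist it to match, shut the fingers and look from above.

Emit:
{"api": "apply_moves", "payload": {"increments": [{"gripper":0,"translation":[0,0,-0.021],"twist":3.27},{"gripper":0,"translation":[0,0,-0.021],"twist":3.27},{"gripper":0,"translation":[0,0,-0.021],"twist":3.27},{"gripper":0,"translation":[0,0,-0.021],"twist":3.27},{"gripper":0,"translation":[0,0,-0.021],"twist":3.27},{"gripper":0,"translation":[0,0,-0.021],"twist":3.27},{"gripper":0,"translation":[0,0,-0.021],"twist":3.27},{"gripper":0,"translation":[0,0,-0.021],"twist":3.27},{"gripper":0,"translation":[0,0,-0.021],"twist":3.27},{"gripper":0,"translation":[0,0,-0.021],"twist":3.27},{"gripper":0,"translation":[0.03,-0.0025,0],"twist":0},{"gripper":0,"translation":[0.03,-0.0025,0],"twist":0},{"gripper":0,"translation":[0.03,-0.0025,0],"twist":0},{"gripper":0,"translation":[0.03,-0.0025,0],"twist":0},{"gripper":0,"translation":[0.03,-0.0025,0],"twist":0},{"gripper":0,"translation":[0.03,-0.0025,0],"twist":0},{"gripper":0,"translation":[0.03,-0.0025,0],"twist":0},{"gripper":0,"translation":[0.03,-0.0025,0],"twist":0},{"gripper":0,"translation":[0.03,-0.0025,0],"twist":0},{"gripper":0,"translation":[0,0,0],"twist":0}]}}

```text
time_s: 3.05
position: [0.5464, -0.2419, 0.4173]
tool_rot: [[-0.543, -0.84, 0.001], [-0.84, 0.543, -0.001], [0.0, -0.001, -1.0]]
force: [0.3, 0.1, -0.1]
grip_width: 0.004
```

Run:
```python
from h import *
s=read_state();print(s["time_s"],s["position"],s["tool_rot"].round(3).tolist(),s["grip_width"],s["force"])
c="wrist";rgb,d,W,m=look(c);cv2.imwrite("pics/w1.png",rgb[:,:,::-1]);np.savez("w1.npz",rgb=rgb,d=d,W=W,m=m)
print(m["mtx"],m["k1"])
for q in ["left_door_grip","right_door_grip","top_door_grip","tare_key_top","left_round_key_top","right_round_key_top"]:
    for t in nets.boxes_of(q,c)[:3]: print(q,round(t["p"],2),np.round(t["rect"]))
```

```text
3.05 [ 0.54644642 -0.24188825  0.41728148] [[-0.543, -0.84, 0.001], [-0.84, 0.543, -0.001], [0.0, -0.001, -1.0]] 0.003610872949339679 [ 0.32018879  0.08688293 -0.10102663]
[[324.09699061   0.         313.78715576]
 [  0.         324.09699061 199.124812  ]
 [  0.           0.           1.        ]] 0.007369310535860597
left_door_grip 0.92 [198. 182. 114.  51.]
left_door_grip 0.18 [195.  17. 119.  44.]
right_door_grip 0.63 [207.  16. 108.  47.]
top_door_grip 0.67 [163.  59. 143. 147.]
tare_key_top 0.94 [385. 105.  14.  39.]
tare_key_top 0.66 [198. 183. 114.  52.]
right_round_key_top 0.58 [381. 106.  20.  40.]
right_round_key_top 0.34 [176.   1.  39.  27.]
```

View pics/w1.png

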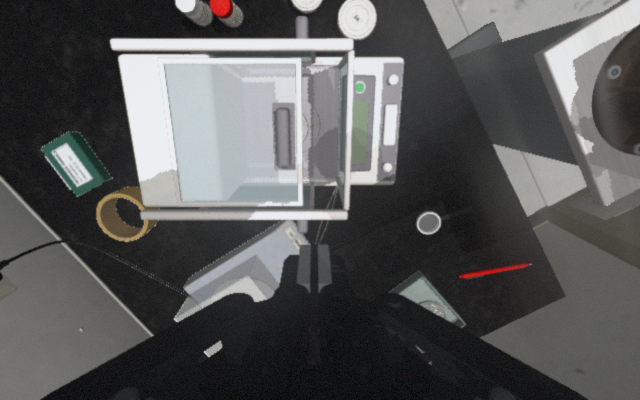

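The view shows tare key (391,125), round keys (393,79) and (388,168), right grip (302,27), left grip (302,226), and top grip (284,138). Next is converting these to balance coordinates, cross-checked with depth.

Run:
```python
from h import *
z=np.load("w1.npz",allow_pickle=True);W=z["W"];m=z["m"].item();T=np.array(m["world_from_camera"]);K=np.array(m["mtx"])
def ray(u,v,h):
    s=cv2.undistortPoints(np.array([[[u,v]]],float),K,np.array([m["k1"],0,0,0.]))[0,0]
    w=T[:3,:3]@np.array([s[0],-s[1],-1]);return T[:3,3]+w*(h-T[2,3])/w[2]
pts=dict(tare=(391,125,.058),rk=(393,79,.058),lk=(388,168,.058),rg=(302,27,.19),lg=(302,226,.203),tg=(284,138,.238),fl=(350,213,.217),fr=(353,42,.217),rl=(143,216,.217),rr=(112,43,.217))
R={n:ray(*p) for n,p in pts.items()}
ey=(R["lk"]-R["rk"])[:2];ey2=(R["fl"]-R["fr"])[:2];ex=(R["rl"]-R["fl"])[:2]
f=lambda v:np.degrees(np.arctan2(v[1],v[0]))
print("yaw keys",f(ey)-90,"front",f(ey2)-90,"rails",f(ex),"lengths",np.linalg.norm(ey),np.linalg.norm(ey2))
th=np.radians(-32.8);B=np.array([[np.cos(th),-np.sin(th)],[np.sin(th),np.cos(th)]])
o=R["tare"][:2]+.157*B[:,0];print("origin",o)
for n,p in R.items():
    u,v=pts[n][:2];w=W[int(v),int(u)];print(n,R[n].round(3),"bal",((R[n][:2]-o)@B).round(3),"depth bal",((w[:2]-o)@B).round(3),w[2].round(3))
g=cv2.cvtColor(cv2.resize(z["rgb"][0:250,240:420],None,fx=3,fy=2.4,interpolation=cv2.INTER_CUBIC),cv2.COLOR_RGB2BGR)
cv2.imwrite("pics/w1c.png",g)
```

```text
yaw keys -32.02144049079919 front -31.842372005913013 rails -31.928569936273757 lengths 0.13787843957692986 0.1871656436179567
origin [ 0.55833502 -0.28838539]
tare [ 0.426 -0.203  0.058] bal [-0.157 -0.   ] depth bal [-0.157 -0.   ] 0.059
rk [ 0.391 -0.262  0.058] bal [-0.155 -0.068] depth bal [-0.156 -0.069] 0.056
lk [ 0.464 -0.145  0.058] bal [-0.157  0.069] depth bal [-0.157  0.069] 0.059
rg [ 0.478 -0.373  0.19 ] bal [-0.022 -0.115] depth bal [-0.022 -0.113] 0.201
lg [ 0.603 -0.182  0.203] bal [-0.02   0.113] depth bal [-0.02   0.113] 0.203
tg [ 0.555 -0.288  0.238] bal [-0.003 -0.001] depth bal [-0.003 -0.001] 0.238
fl [ 0.542 -0.17   0.217] bal [-0.078  0.091] depth bal [-0.104  0.169] 0.001
fr [ 0.443 -0.329  0.217] bal [-0.075 -0.096] depth bal [-0.099 -0.128] -0.001
rl [ 0.754 -0.302  0.217] bal [0.172 0.095] depth bal [0.172 0.095] 0.217
rr [ 0.652 -0.462  0.217] bal [ 0.173 -0.095] depth bal [ 0.173 -0.095] 0.216
```

View pics/w1c.png

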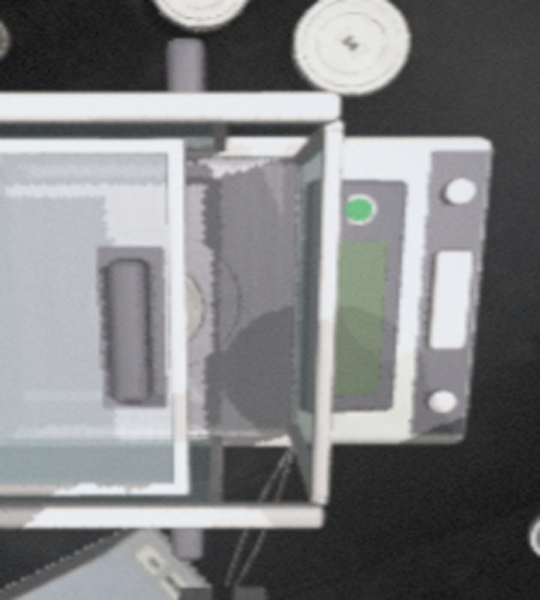

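Emit:
{"api": "apply_moves", "payload": {"increments": [{"gripper":0,"translation":[0,0,0],"twist":-0.9},{"gripper":0,"translation":[0.0087,-0.0163,0],"twist":0},{"gripper":0,"translation":[0.0087,-0.0163,0],"twist":0},{"gripper":0,"translation":[0.0087,-0.0163,0],"twist":0},{"gripper":0,"translation":[0.0087,-0.0163,0],"twist":0},{"gripper":0,"translation":[0,0,0.025],"twist":0},{"gripper":0,"translation":[0,0,0.025],"twist":0},{"gripper":0,"translation":[0,0,0.025],"twist":0},{"gripper":0,"translation":[0,0,0.025],"twist":0},{"gripper":0,"translation":[0,0,0.025],"twist":0},{"gripper":0,"translation":[0,0,0.025],"twist":0},{"gripper":0,"translation":[0,0,0],"twist":0},{"gripper":0,"translation":[0,0,0],"twist":0}]}}

```text
time_s: 4.7
position: [0.5854, -0.3033, 0.267]
tool_rot: [[-0.526, -0.85, -0.001], [-0.85, 0.526, -0.0], [0.001, 0.0, -1.0]]
force: [0.6, -0.1, 0.4]
grip_width: -0.003
```

```bash
cat >> h.py <<'E'
O=np.array([.559,-.286]);th=np.radians(-32.0);B=np.array([[np.cos(th),-np.sin(th)],[np.sin(th),np.cos(th)]])
def bal(p): return np.r_[(np.asarray(p)[:2]-O)@B,p[2]]
E
python3 - <<'E'
from h import *
s=read_state();print(s["time_s"],bal(s["position"]).round(4),s["tool_rot"].round(3).tolist())
E
```

```text
4.7 [ 0.0315 -0.0007  0.267 ] [[-0.526, -0.85, -0.001], [-0.85, 0.526, -0.0], [0.001, 0.0, -1.0]]
```

Emit:
{"api": "apply_moves", "payload": {"increments": [{"gripper":0,"translation":[0,0,0.014],"twist":0},{"gripper":0,"translation":[0,0,0.014],"twist":0},{"gripper":0,"translation":[0,0,0.014],"twist":0},{"gripper":0,"translation":[0,0,0],"twist":0},{"gripper":0,"translation":[0,0.003,0],"twist":0},{"gripper":0,"translation":[0,0.003,0],"twist":0},{"gripper":0,"translation":[0,0.003,0],"twist":0},{"gripper":0,"translation":[0,0.003,0],"twist":0},{"gripper":0,"translation":[0,0.003,0],"twist":0},{"gripper":0,"translation":[0,0.003,0],"twist":0},{"gripper":0,"translation":[0,0.003,0],"twist":0},{"gripper":0,"translation":[0,0.003,0],"twist":0}]}}

```text
time_s: 5.9
position: [0.5645, -0.2905, 0.2247]
tool_rot: [[-0.527, -0.85, 0.0], [-0.85, 0.527, -0.0], [-0.0, -0.0, -1.0]]
force: [0.0, 0.0, -0.1]
grip_width: 0.002
```

Run:
```python
from h import *
s=read_state();print(s["time_s"],bal(s["position"]).round(4),(s["force"][:2]@B).round(2),s["force"][2])
rgb,d,W,m=look("scene");cv2.imwrite("pics/s2.png",cv2.resize(rgb[170:330,230:430,::-1],None,fx=3.5,fy=3.5,interpolation=cv2.INTER_CUBIC))
```

```text
5.9 [ 0.0071 -0.0009  0.2247] [0.03 0.02] -0.08157398059205795
```

View pics/s2.png

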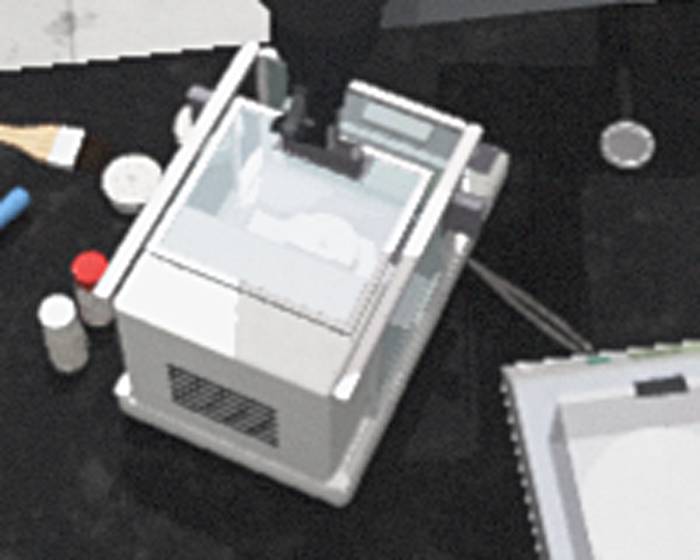

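Run:
```python
from h import *
rgb,d,W,m=look("wrist");cv2.imwrite("pics/w2.png",rgb[:,:,::-1])
```

```text
(no output)
```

View pics/w2.png

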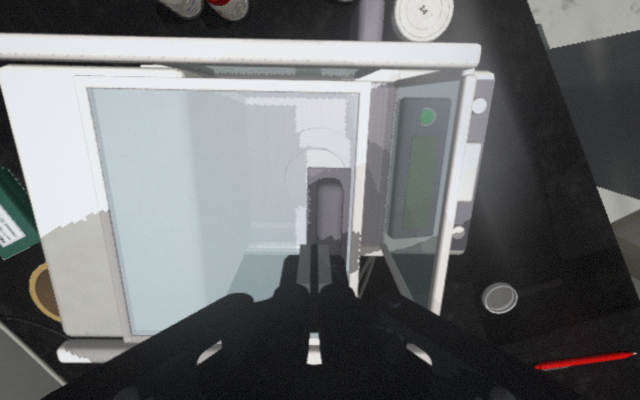

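The wrist view shows the grip top at columns 315–343 and the fingertips at columns 300–330, row 245, so they are close. I'll convert these to balance x.

```bash
cat >> h.py <<'E'
def ray(m,u,v,h):
    T=np.array(m["world_from_camera"]);s=cv2.undistortPoints(np.array([[[u,v]]],float),np.array(m["mtx"]),np.array([m["k1"],0,0,0.]))[0,0]
    w=T[:3,:3]@np.array([s[0],-s[1],-1]);return T[:3,3]+w*(h-T[2,3])/w[2]
E
python3 - <<'E'
from h import *
rgb,d,W,m=look("wrist")
for u,v,h in [(315,215,.238),(343,215,.238),(330,180,.238),(300,250,.225),(330,250,.225),(357,200,.218),(314,247,.225)]:
    print(u,v,bal(ray(m,u,v,h)).round(4), bal(W[v,u]).round(4))
for v in (200,215,230,240,246,255): 
    print(v,[tuple(bal(W[v,u]).round(3)[[0,2]]) for u in range(296,352,5)])
E
```

```text
315 215 [ 0.0067 -0.0189  0.238 ] [ 0.0066 -0.0123  0.2201]
343 215 [-0.0075 -0.019   0.238 ] [-0.0093 -0.0121  0.2192]
330 180 [-0.0006 -0.0372  0.238 ] [-0.0012 -0.0342  0.226 ]
300 250 [0.015  0.0071 0.225 ] [ 0.0134 -0.0105  0.2603]
330 250 [-0.002  0.007  0.225] [-0.0013  0.0009  0.2373]
357 200 [-0.017  -0.0206  0.218 ] [-0.0168 -0.0211  0.2196]
314 247 [0.0071 0.0052 0.225 ] [ 0.0071 -0.0097  0.2557]
200 [(np.float64(0.017), np.float64(0.217)), (np.float64(0.015), np.float64(0.217)), (np.float64(0.012), np.float64(0.218)), (np.float64(0.009), np.float64(0.218)), (np.float64(0.006), np.float64(0.233)), (np.float64(0.004), np.float64(0.238)), (np.float64(0.001), np.float64(0.239)), (np.float64(-0.001), np.float64(0.238)), (np.float64(-0.004), np.float64(0.238)), (np.float64(-0.006), np.float64(0.236)), (np.float64(-0.011), np.float64(0.22)), (np.float64(-0.014), np.float64(0.217))]
215 [(np.float64(0.017), np.float64(0.218)), (np.float64(0.015), np.float64(0.217)), (np.float64(0.012), np.float64(0.217)), (np.float64(0.009), np.float64(0.22)), (np.float64(0.006), np.float64(0.234
[... 1546 characters left out ...]
56)), (np.float64(-0.002), np.float64(0.238)), (np.float64(-0.004), np.float64(0.238)), (np.float64(-0.007), np.float64(0.234)), (np.float64(-0.012), np.float64(0.219)), (np.float64(-0.015), np.float64(0.219))]
255 [(np.float64(0.015), np.float64(0.256)), (np.float64(0.013), np.float64(0.264)), (np.float64(0.011), np.float64(0.263)), (np.float64(0.008), np.float64(0.264)), (np.float64(0.006), np.float64(0.264)), (np.float64(0.004), np.float64(0.265)), (np.float64(0.002), np.float64(0.264)), (np.float64(-0.001), np.float64(0.257)), (np.float64(-0.003), np.float64(0.256)), (np.float64(-0.009), np.float64(0.219)), (np.float64(-0.012), np.float64(0.219)), (np.float64(-0.015), np.float64(0.218))]
```

Run:
```python
from h import *
rgb,d,W,m=look("scene")
print(bal(read_state()["position"]))
for v in range(198,222,2):
    print(v,[(tuple((1000*bal(W[v,u])).astype(int)),int(rgb[v,u].mean())) for u in range(310,336,4)])
```

```text
[ 0.00734174 -0.00086326  0.22467292]
198 [((np.int64(-69), np.int64(-72), np.int64(157)), 98), ((np.int64(50), np.int64(-2), np.int64(355)), 90), ((np.int64(50), np.int64(7), np.int64(360)), 35), ((np.int64(32), np.int64(9), np.int64(339)), 32), ((np.int64(24), np.int64(16), np.int64(332)), 29), ((np.int64(-70), np.int64(-11), np.int64(191)), 156), ((np.int64(-72), np.int64(0), np.int64(196)), 155)]
200 [((np.int64(-74), np.int64(-75), np.int64(139)), 125), ((np.int64(53), np.int64(-1), np.int64(351)), 84), ((np.int64(17), np.int64(-7), np.int64(300)), 29), ((np.int64(26), np.int64(6), np.int64(320)), 42), ((np.int64(24), np.int64(16), np.int64(323)), 40), ((np.int64(-68), np.int64(-10), np.int64(185)), 157), ((np.int64(-72), np.int64(0), np.int64(186)), 177)]
202 [((np.int64(-19), np.int64(-48), np.int64(217)), 195), ((np.int64(58), np.int64(0), np.int64(350)), 88), ((np.int64(27), np.int64(-3), np.int64(307)), 36), ((np.int64(21), np.int64(5), np.int64(304)), 41), ((np.int64(9), np.int64(10), np.int64(291)), 85), ((np.int64(-70), np.int64(-11), np.int64(172)), 151), ((np.int64(-71
[... 2618 characters left out ...]
), np.int64(217)), 228), ((np.int64(23), np.int64(-16), np.int64(220)), 221), ((np.int64(15), np.int64(-9), np.int64(213)), 210), ((np.int64(13), np.int64(1), np.int64(218)), 204), ((np.int64(12), np.int64(12), np.int64(222)), 86), ((np.int64(7), np.int64(21), np.int64(222)), 71), ((np.int64(2), np.int64(30), np.int64(220)), 150)]
220 [((np.int64(32), np.int64(-24), np.int64(217)), 232), ((np.int64(30), np.int64(-13), np.int64(222)), 230), ((np.int64(21), np.int64(-6), np.int64(214)), 228), ((np.int64(18), np.int64(3), np.int64(216)), 213), ((np.int64(15), np.int64(14), np.int64(219)), 209), ((np.int64(12), np.int64(23), np.int64(220)), 98), ((np.int64(7), np.int64(33), np.int64(219)), 190)]
```

Both cameras show the shut fingers ending at z of about 0.252, although the reported TCP is 0.2247. The fingertips sit over the grip with no force on them, so the real tip is about 27 mm above the stated TCP. I'll back off behind the grip, descend in small steps and check.

Emit:
{"api": "apply_moves", "payload": {"increments": [{"gripper":0,"translation":[0,-0.008,0],"twist":0},{"gripper":0,"translation":[0,-0.008,0],"twist":0},{"gripper":0,"translation":[0,-0.004,0],"twist":0},{"gripper":0,"translation":[0,0,0.005],"twist":0},{"gripper":0,"translation":[0,0,0.003],"twist":0},{"gripper":0,"translation":[0,0,0.0],"twist":0}]}}

```text
time_s: 6.7
position: [0.5812, -0.301, 0.2156]
tool_rot: [[-0.527, -0.85, -0.002], [-0.85, 0.527, 0.001], [0.0, 0.002, -1.0]]
force: [-0.5, -0.2, 0.6]
grip_width: -0.007
```

```bash
cat >> h.py <<'E'
def st():
    s=read_state();print("t",round(s["time_s"],2),"bal",bal(s["position"]).round(4),"F",(s["force"][:2]@B).round(2),s["force"][2].round(2))
def tip():
    """lowest finger points seen by wrist cam near TCP"""
    p=bal(read_state()["position"]);rgb,d,W,m=look("wrist")
    Q=np.array([[bal(W[v,u]) for u in range(290,345)] for v in range(225,275)])-p
    ok=(abs(Q[...,0])<.012)&(abs(Q[...,1])<.016)&(rgb[225:275,290:345].mean(2)<75)&(d[225:275,290:345]>0)&(Q[...,2]>-.005)
    P=Q[ok];print("tip rel TCP: z low",np.percentile(P[:,2],[0,1,3,10]).round(4),"x",np.percentile(P[:,0],[2,98]).round(4),"y",np.percentile(P[:,1],[2,50]).round(4))
E
python3 - <<'E'
from h import *
st();tip()
E
```

```text
t 6.7 bal [ 0.0268 -0.001   0.2156] F [-0.35 -0.41] 0.62
tip rel TCP: z low [0.0281 0.0304 0.0312 0.0333] x [-0.0116  0.0106] y [-0.0096 -0.0055]
```

TCP is below the glass height with no force, which confirms the tip offset of about +28 mm. Lowering so the tip is near 0.226.

Emit:
{"api": "apply_moves", "payload": {"increments": [{"gripper":0,"translation":[0,0,0.004],"twist":0},{"gripper":0,"translation":[0,0,0.004],"twist":0},{"gripper":0,"translation":[0,0,0.004],"twist":0},{"gripper":0,"translation":[0,0,0.003],"twist":0},{"gripper":0,"translation":[0,0,0.002],"twist":0},{"gripper":0,"translation":[0,0,0],"twist":0}]}}

```text
time_s: 7.35
position: [0.5816, -0.3012, 0.1992]
tool_rot: [[-0.527, -0.85, -0.001], [-0.85, 0.527, 0.0], [0.0, 0.001, -1.0]]
force: [0.7, 1.2, -0.0]
grip_width: -0.003
```

Run:
```python
from h import *
st();tip()
```

```text
t 7.35 bal [ 0.0272 -0.0009  0.1992] F [-0.05  1.38] -0.03
tip rel TCP: z low [0.0288 0.03   0.0315 0.0337] x [-0.0115  0.0104] y [-0.0097 -0.0087]
```

Emit:
{"api": "apply_moves", "payload": {"increments": [{"gripper":0,"translation":[0,0.003,0],"twist":0},{"gripper":0,"translation":[0,0.003,0],"twist":0},{"gripper":0,"translation":[0,0.003,0],"twist":0},{"gripper":0,"translation":[0,0.003,0],"twist":0},{"gripper":0,"translation":[0,0.003,0],"twist":0},{"gripper":0,"translation":[0,0.003,0],"twist":0},{"gripper":0,"translation":[0,0.003,0],"twist":0},{"gripper":0,"translation":[0,0.003,0],"twist":0},{"gripper":0,"translation":[0,0.003,0],"twist":0},{"gripper":0,"translation":[0,0.003,0],"twist":0}]}}

```text
time_s: 8.4
position: [0.5562, -0.2852, 0.1997]
tool_rot: [[-0.527, -0.85, 0.0], [-0.85, 0.527, 0.0], [-0.0, -0.0, -1.0]]
force: [2.4, 0.6, 0.1]
grip_width: -0.001
```

```bash
cat >> h.py <<'E'
def topgrip():
    rgb,d,W,m=look("wrist")
    Q=(W[...,:2]-O)@B;z=W[...,2]
    k=(z>.2345)&(z<.2405)&(Q[...,1]<-.014)&(Q[...,1]>-.034)&(abs(Q[...,0])<.1)
    print("grip x range",np.percentile(Q[...,0][k],[5,50,95]).round(4),k.sum())
E
python3 - <<'E'
from h import *
st();topgrip()
E
```

```text
t 8.4 bal [-0.0028 -0.0008  0.1997] F [1.7  1.74] 0.06
grip x range [-0.029  -0.023  -0.0175] 1284
```

Emit:
{"api": "apply_moves", "payload": {"increments": [{"gripper":0,"translation":[0,0.003,0],"twist":0},{"gripper":0,"translation":[0,0.003,0],"twist":0},{"gripper":0,"translation":[0,0.003,0],"twist":0},{"gripper":0,"translation":[0,0.003,0],"twist":0},{"gripper":0,"translation":[0,0.003,0],"twist":0},{"gripper":0,"translation":[0,0.003,0],"twist":0},{"gripper":0,"translation":[0,0.003,0],"twist":0},{"gripper":0,"translation":[0,0.001,0],"twist":0}]}}

```text
time_s: 9.25
position: [0.5372, -0.2736, 0.1996]
tool_rot: [[-0.527, -0.85, -0.0], [-0.85, 0.527, 0.0], [-0.0, 0.0, -1.0]]
force: [2.2, -0.6, -0.7]
grip_width: -0.003
```

Run:
```python
from h import *
st();topgrip()
rgb,d,W,m=look("wrist");cv2.imwrite("pics/w3.png",rgb[:300,:,::-1])
```

```text
t 9.25 bal [-0.0251 -0.0011  0.1996] F [2.2  0.64] -0.74
grip x range [-0.0511 -0.0453 -0.0397] 1266
```

View pics/w3.png

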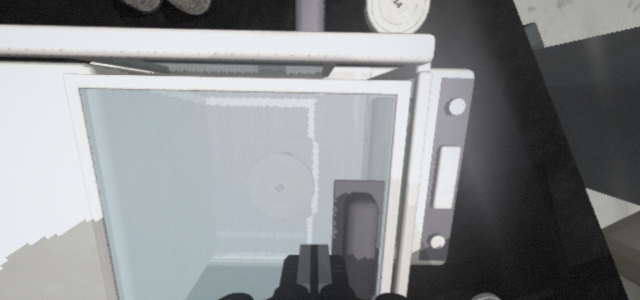

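The top door's front frame (column 410) is a few mm short of the front rail (columns 417–433). Slow now.

Emit:
{"api": "apply_moves", "payload": {"increments": [{"gripper":0,"translation":[0,0.001,0],"twist":0},{"gripper":0,"translation":[0,0.001,0],"twist":0},{"gripper":0,"translation":[0,0.001,0],"twist":0},{"gripper":0,"translation":[0,0.001,0],"twist":0},{"gripper":0,"translation":[0,0,0],"twist":0}]}}

```text
time_s: 9.85
position: [0.5339, -0.2717, 0.1996]
tool_rot: [[-0.527, -0.85, -0.0], [-0.85, 0.527, 0.0], [0.0, 0.0, -1.0]]
force: [-0.0, -1.3, 1.0]
grip_width: -0.003
```

Emit:
{"api": "apply_moves", "payload": {"increments": [{"gripper":0,"translation":[0,0.001,0],"twist":0},{"gripper":0,"translation":[0,0.001,0],"twist":0},{"gripper":0,"translation":[0,0.001,0],"twist":0},{"gripper":0,"translation":[0,0,0],"twist":0}]}}

```text
time_s: 10.25
position: [0.5314, -0.27, 0.1996]
tool_rot: [[-0.527, -0.85, -0.0], [-0.85, 0.527, 0.0], [-0.0, 0.0, -1.0]]
force: [1.2, -1.1, 0.7]
grip_width: 0.002
```

Run:
```python
from h import *
st();topgrip()
```

```text
t 10.25 bal [-0.0319 -0.0011  0.1996] F [ 1.61 -0.27] 0.68
grip x range [-0.058  -0.0521 -0.0466] 1263
```

Emit:
{"api": "apply_moves", "payload": {"increments": [{"gripper":0,"translation":[0,0.001,0],"twist":0},{"gripper":0,"translation":[0,0.001,0],"twist":0},{"gripper":0,"translation":[0,0.001,0],"twist":0}]}}

```text
time_s: 10.6
position: [0.5306, -0.2694, 0.1998]
tool_rot: [[-0.527, -0.85, 0.003], [-0.85, 0.527, -0.002], [-0.0, -0.004, -1.0]]
force: [8.5, -8.1, -5.9]
grip_width: -0.002
```

Emit:
{"api": "apply_moves", "payload": {"increments": [{"gripper":0,"translation":[0,0.001,0],"twist":0},{"gripper":0,"translation":[0,0.001,0],"twist":0}]}}

```text
time_s: 10.8
position: [0.5305, -0.2692, 0.2]
tool_rot: [[-0.527, -0.85, 0.006], [-0.85, 0.527, -0.003], [-0.0, -0.007, -1.0]]
force: [14.1, -13.8, -10.6]
grip_width: 0.003
```

Run:
```python
from h import *
st();topgrip()
rgb,d,W,m=look("scene");cv2.imwrite("pics/s3.png",cv2.resize(rgb[170:310,240:400,::-1],None,fx=4,fy=4,interpolation=cv2.INTER_CUBIC))
```

```text
t 10.8 bal [-0.033  -0.0009  0.2   ] F [19.3  -4.22] -10.59
grip x range [-0.0586 -0.0529 -0.0474] 1257
```

View pics/s3.png

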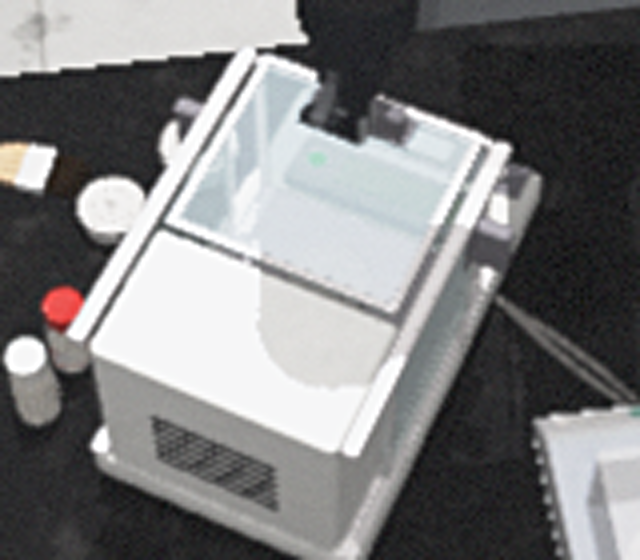

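The scene view shows the top door shut against the front rail. The stop force reached about 20 N, so I back off at once and will stop earlier with the side doors. Next is the left grip, approached from above and behind.

Emit:
{"api": "apply_moves", "payload": {"increments": [{"gripper":0,"translation":[0,-0.003,0],"twist":0},{"gripper":0,"translation":[0,-0.005,0],"twist":0},{"gripper":0,"translation":[0,-0.006,0],"twist":0},{"gripper":0,"translation":[0,0,-0.02],"twist":0},{"gripper":0,"translation":[0,0,-0.03],"twist":0},{"gripper":0,"translation":[0,0,-0.03],"twist":0},{"gripper":0,"translation":[0,0,0],"twist":0},{"gripper":0,"translation":[-0.02,-0.006,0],"twist":0},{"gripper":0,"translation":[-0.02,-0.006,0],"twist":0},{"gripper":0,"translation":[-0.02,-0.006,0],"twist":0},{"gripper":0,"translation":[-0.02,-0.006,0],"twist":0},{"gripper":0,"translation":[-0.02,-0.006,0],"twist":0},{"gripper":0,"translation":[-0.02,-0.006,0],"twist":0},{"gripper":0,"translation":[0,0,0],"twist":0},{"gripper":0,"translation":[0,0,0],"twist":0}]}}

```text
time_s: 12.4
position: [0.6337, -0.191, 0.279]
tool_rot: [[-0.526, -0.85, -0.001], [-0.85, 0.526, -0.0], [0.001, 0.001, -1.0]]
force: [-0.7, -0.6, 0.7]
grip_width: 0.002
```

Run:
```python
from h import *
st()
rgb,d,W,m=look("scene");Q=(W[...,:2]-O)@B;z=W[...,2]
def show(n,k): print(n,k.sum(),np.percentile(Q[...,0][k],[5,50,95]).round(3),np.percentile(Q[...,1][k],[5,50,95]).round(3))
k=(z>.226)&(z<.241)&(abs(Q[...,1])<.036)&(abs(Q[...,0])<.08); show("topgrip",k)
for s in (1,-1):
    k=(z>.194)&(z<.208)&(s*Q[...,1]>.1)&(s*Q[...,1]<.135)&(abs(Q[...,0])<.1)
    if k.sum(): show(("right","","left")[s+1],k)
```

```text
t 12.4 bal [0.013  0.1202 0.279 ] F [-0.24 -0.87] 0.66
topgrip 142 [-0.057 -0.048 -0.043] [-0.03  -0.001  0.027]
left 47 [-0.02  -0.013 -0.008] [0.101 0.111 0.12 ]
right 32 [-0.027 -0.017 -0.013] [-0.126 -0.117 -0.108]
```

Emit:
{"api": "apply_moves", "payload": {"increments": [{"gripper":0,"translation":[0,-0.01,0],"twist":0},{"gripper":0,"translation":[0,0,0.02],"twist":0},{"gripper":0,"translation":[0,0,0.02],"twist":0},{"gripper":0,"translation":[0,0,0.02],"twist":0},{"gripper":0,"translation":[0,0,0.02],"twist":0},{"gripper":0,"translation":[0,0,0.01],"twist":0},{"gripper":0,"translation":[0,0,0.01],"twist":0},{"gripper":0,"translation":[0,0,0.01],"twist":0},{"gripper":0,"translation":[0,0,0.01],"twist":0},{"gripper":0,"translation":[0,0,0],"twist":0},{"gripper":0,"translation":[0,0,0],"twist":0}]}}

```text
time_s: 13.55
position: [0.6417, -0.1972, 0.1598]
tool_rot: [[-0.527, -0.85, 0.0], [-0.85, 0.527, -0.0], [0.0, -0.0, -1.0]]
force: [-0.4, -0.3, -0.0]
grip_width: 0.005
```

Run:
```python
from h import *
st()
rgb,d,W,m=look("wrist");cv2.imwrite("pics/w4.png",rgb[:,:,::-1])
```

```text
t 13.55 bal [0.0231 0.1192 0.1598] F [-0.23 -0.45] -0.02
```

View pics/w4.png

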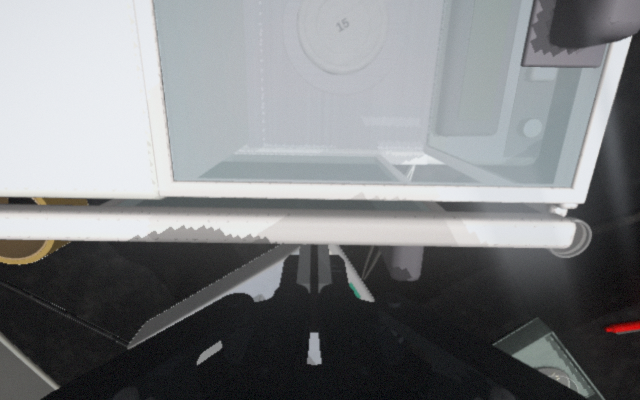

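The fingers (columns 300–330) hang outside the left rail with the lug ahead at columns 388–420. Pushing it forward.

Emit:
{"api": "apply_moves", "payload": {"increments": [{"gripper":0,"translation":[0,0,0.005],"twist":0},{"gripper":0,"translation":[0,0.003,0],"twist":0},{"gripper":0,"translation":[0,0.003,0],"twist":0},{"gripper":0,"translation":[0,0.003,0],"twist":0},{"gripper":0,"translation":[0,0.003,0],"twist":0},{"gripper":0,"translation":[0,0.003,0],"twist":0},{"gripper":0,"translation":[0,0.003,0],"twist":0},{"gripper":0,"translation":[0,0.003,0],"twist":0},{"gripper":0,"translation":[0,0.003,0],"twist":0},{"gripper":0,"translation":[0,0.003,0],"twist":0},{"gripper":0,"translation":[0,0.003,0],"twist":0},{"gripper":0,"translation":[0,0.003,0],"twist":0}]}}

```text
time_s: 14.8
position: [0.6136, -0.1795, 0.1547]
tool_rot: [[-0.527, -0.85, 0.001], [-0.85, 0.527, 0.0], [-0.0, -0.0, -1.0]]
force: [2.2, 0.8, 0.2]
grip_width: 0.0
```

```bash
cat >> h.py <<'E'
def sidegrip():
    p=bal(read_state()["position"]);s=np.sign(p[1]);rgb,d,W,m=look("wrist");Q=(W[...,:2]-O)@B;z=W[...,2]
    k=(z>.199)&(z<.207)&(s*Q[...,1]>.1)&(s*Q[...,1]<.135)&(Q[...,0]<p[0]+.01)&(abs(Q[...,0])<.1)
    if k.sum(): print("lug x",np.percentile(Q[...,0][k],[5,50,95]).round(4),"y",np.percentile(Q[...,1][k],[5,95]).round(4),k.sum())
E
python3 - <<'E'
from h import *
st();sidegrip()
E
```

```text
t 14.8 bal [-0.0101  0.1192  0.1547] F [1.4  1.81] 0.23
lug x [-0.0359 -0.027  -0.0038] y [0.1055 0.1192] 1637
```

Emit:
{"api": "apply_moves", "payload": {"increments": [{"gripper":0,"translation":[0,0.003,0],"twist":0},{"gripper":0,"translation":[0,0.003,0],"twist":0},{"gripper":0,"translation":[0,0.003,0],"twist":0},{"gripper":0,"translation":[0,0.003,0],"twist":0},{"gripper":0,"translation":[0,0.003,0],"twist":0},{"gripper":0,"translation":[0,0.003,0],"twist":0},{"gripper":0,"translation":[0,0.002,0],"twist":0},{"gripper":0,"translation":[0,0.001,0],"twist":0}]}}

```text
time_s: 15.65
position: [0.5955, -0.1685, 0.1546]
tool_rot: [[-0.527, -0.85, -0.0], [-0.85, 0.527, -0.0], [0.0, 0.0, -1.0]]
force: [1.7, -0.2, 0.3]
grip_width: 0.001
```

Run:
```python
from h import *
st();sidegrip()
```

```text
t 15.65 bal [-0.0313  0.1189  0.1546] F [1.57 0.72] 0.33
lug x [-0.0571 -0.0483 -0.0252] y [0.1059 0.1195] 1603
```

Emit:
{"api": "apply_moves", "payload": {"increments": [{"gripper":0,"translation":[0,0.0015,0],"twist":0},{"gripper":0,"translation":[0,0.0015,0],"twist":0},{"gripper":0,"translation":[0,0.0015,0],"twist":0},{"gripper":0,"translation":[0,0.0015,0],"twist":0},{"gripper":0,"translation":[0,0,0],"twist":0}]}}

```text
time_s: 16.2
position: [0.5933, -0.1671, 0.1548]
tool_rot: [[-0.527, -0.85, 0.005], [-0.85, 0.527, -0.002], [-0.001, -0.005, -1.0]]
force: [13.3, -8.3, -7.5]
grip_width: 0.002
```

Left door at its stop (TCP x near -0.034, same as the top door). Back off and go across to the right side.

Emit:
{"api": "apply_moves", "payload": {"increments": [{"gripper":0,"translation":[0,-0.004,0],"twist":0},{"gripper":0,"translation":[0,-0.005,0],"twist":0},{"gripper":0,"translation":[0,-0.006,0],"twist":0},{"gripper":0,"translation":[0,0,-0.025],"twist":0},{"gripper":0,"translation":[0,0,-0.05],"twist":0},{"gripper":0,"translation":[0,0,-0.05],"twist":0},{"gripper":0,"translation":[0,0,0],"twist":0},{"gripper":0,"translation":[0.024,-0.004,0],"twist":0},{"gripper":0,"translation":[0.024,-0.004,0],"twist":0},{"gripper":0,"translation":[0.024,-0.004,0],"twist":0},{"gripper":0,"translation":[0.024,-0.004,0],"twist":0},{"gripper":0,"translation":[0.024,-0.004,0],"twist":0},{"gripper":0,"translation":[0.024,-0.004,0],"twist":0},{"gripper":0,"translation":[0.024,-0.004,0],"twist":0},{"gripper":0,"translation":[0.024,-0.004,0],"twist":0},{"gripper":0,"translation":[0.024,-0.004,0],"twist":0},{"gripper":0,"translation":[0.024,-0.004,0],"twist":0},{"gripper":0,"translation":[0,0,0],"twist":0},{"gripper":0,"translation":[0,0,0],"twist":0}]}}

```text
time_s: 18.1
position: [0.5104, -0.3988, 0.2792]
tool_rot: [[-0.528, -0.849, -0.001], [-0.849, 0.528, 0.001], [-0.0, 0.001, -1.0]]
force: [0.9, -0.9, -0.6]
grip_width: 0.001
```

Run:
```python
from h import *
st();sidegrip()
rgb,d,W,m=look("scene");Q=(W[...,:2]-O)@B;z=W[...,2]
def show(n,k): print(n,k.sum(),np.percentile(Q[...,0][k],[5,50,95]).round(3),np.percentile(Q[...,1][k],[5,50,95]).round(3))
k=(z>.226)&(z<.241)&(abs(Q[...,1])<.036)&(abs(Q[...,0])<.08); show("topgrip",k)
for s in (1,-1):
    k=(z>.194)&(z<.208)&(s*Q[...,1]>.1)&(s*Q[...,1]<.135)&(abs(Q[...,0])<.1)
    if k.sum(): show(("right","","left")[s+1],k)
```

```text
t 18.1 bal [ 0.0186 -0.1214  0.2792] F [ 1.26 -0.28] -0.61
lug x [-0.0284 -0.0218 -0.0155] y [-0.1251 -0.1009] 574
topgrip 131 [-0.056 -0.047 -0.043] [-0.03   0.     0.026]
left 45 [-0.058 -0.05  -0.045] [0.101 0.11  0.12 ]
right 31 [-0.027 -0.018 -0.014] [-0.126 -0.117 -0.109]
```

Emit:
{"api": "apply_moves", "payload": {"increments": [{"gripper":0,"translation":[0,0,0.02],"twist":0},{"gripper":0,"translation":[0,0,0.02],"twist":0},{"gripper":0,"translation":[0,0,0.02],"twist":0},{"gripper":0,"translation":[0,0,0.02],"twist":0},{"gripper":0,"translation":[0,0,0.012],"twist":0},{"gripper":0,"translation":[0,0,0.012],"twist":0},{"gripper":0,"translation":[0,0,0.01],"twist":0},{"gripper":0,"translation":[0,0,0.01],"twist":0},{"gripper":0,"translation":[0,0,0],"twist":0},{"gripper":0,"translation":[0,0,0],"twist":0}]}}

```text
time_s: 19.2
position: [0.5109, -0.3986, 0.1558]
tool_rot: [[-0.527, -0.85, 0.0], [-0.85, 0.527, -0.0], [0.0, -0.0, -1.0]]
force: [0.2, 0.4, 0.5]
grip_width: 0.007
```

Emit:
{"api": "apply_moves", "payload": {"increments": [{"gripper":0,"translation":[0,0.003,0],"twist":0},{"gripper":0,"translation":[0,0.003,0],"twist":0},{"gripper":0,"translation":[0,0.003,0],"twist":0},{"gripper":0,"translation":[0,0.003,0],"twist":0},{"gripper":0,"translation":[0,0.003,0],"twist":0},{"gripper":0,"translation":[0,0.003,0],"twist":0},{"gripper":0,"translation":[0,0.003,0],"twist":0},{"gripper":0,"translation":[0,0.003,0],"twist":0},{"gripper":0,"translation":[0,0.003,0],"twist":0},{"gripper":0,"translation":[0,0.003,0],"twist":0},{"gripper":0,"translation":[0,0,0],"twist":0}]}}

```text
time_s: 20.3
position: [0.485, -0.3824, 0.1557]
tool_rot: [[-0.527, -0.85, -0.0], [-0.85, 0.527, 0.0], [-0.0, 0.0, -1.0]]
force: [-0.2, -0.8, 0.0]
grip_width: 0.0
```

Run:
```python
from h import *
st();sidegrip()
```

```text
t 20.3 bal [-0.0116 -0.1209  0.1557] F [ 0.22 -0.75] 0.01
lug x [-0.0375 -0.0292 -0.0049] y [-0.1302 -0.1145] 1365
```

Emit:
{"api": "apply_moves", "payload": {"increments": [{"gripper":0,"translation":[0,0.003,0],"twist":0},{"gripper":0,"translation":[0,0.003,0],"twist":0},{"gripper":0,"translation":[0,0.003,0],"twist":0},{"gripper":0,"translation":[0,0.003,0],"twist":0},{"gripper":0,"translation":[0,0.003,0],"twist":0},{"gripper":0,"translation":[0,0.002,0],"twist":0},{"gripper":0,"translation":[0,0.001,0],"twist":0},{"gripper":0,"translation":[0,0,0],"twist":0}]}}

```text
time_s: 21.15
position: [0.4698, -0.3731, 0.1556]
tool_rot: [[-0.527, -0.85, -0.0], [-0.85, 0.527, 0.0], [0.0, 0.0, -1.0]]
force: [1.2, 0.2, 0.8]
grip_width: -0.002
```

Emit:
{"api": "apply_moves", "payload": {"increments": [{"gripper":0,"translation":[0,0.001,0],"twist":0},{"gripper":0,"translation":[0,0.001,0],"twist":0},{"gripper":0,"translation":[0,0,0],"twist":0}]}}

```text
time_s: 21.45
position: [0.4683, -0.3721, 0.1556]
tool_rot: [[-0.527, -0.85, -0.0], [-0.85, 0.527, -0.0], [0.0, -0.0, -1.0]]
force: [1.5, 0.3, 0.7]
grip_width: -0.002
```

Emit:
{"api": "apply_moves", "payload": {"increments": [{"gripper":0,"translation":[0,0.001,0],"twist":0},{"gripper":0,"translation":[0,0.001,0],"twist":0}]}}

```text
time_s: 21.65
position: [0.4667, -0.3711, 0.1556]
tool_rot: [[-0.527, -0.85, 0.0], [-0.85, 0.527, -0.0], [0.0, -0.0, -1.0]]
force: [1.2, 0.6, 0.6]
grip_width: 0.004
```

Emit:
{"api": "apply_moves", "payload": {"increments": [{"gripper":0,"translation":[0,0.001,0],"twist":0},{"gripper":0,"translation":[0,0.0005,0],"twist":0}]}}

```text
time_s: 21.85
position: [0.4653, -0.3702, 0.1556]
tool_rot: [[-0.527, -0.85, 0.0], [-0.85, 0.527, 0.0], [-0.0, -0.0, -1.0]]
force: [1.7, -0.7, -0.2]
grip_width: -0.002
```

Emit:
{"api": "apply_moves", "payload": {"increments": [{"gripper":0,"translation":[0,0.001,0],"twist":0},{"gripper":0,"translation":[0,0.0005,0],"twist":0}]}}

```text
time_s: 22.05
position: [0.464, -0.3694, 0.1556]
tool_rot: [[-0.527, -0.85, -0.0], [-0.85, 0.527, 0.0], [-0.0, 0.0, -1.0]]
force: [1.4, 0.1, -0.2]
grip_width: 0.002
```

Emit:
{"api": "apply_moves", "payload": {"increments": [{"gripper":0,"translation":[0,0.001,0],"twist":0},{"gripper":0,"translation":[0,0.0005,0],"twist":0}]}}

```text
time_s: 22.25
position: [0.4634, -0.3689, 0.1557]
tool_rot: [[-0.527, -0.85, 0.001], [-0.85, 0.527, -0.001], [-0.0, -0.001, -1.0]]
force: [4.7, -3.6, -1.6]
grip_width: -0.001
```

Run:
```python
from h import *
st();sidegrip()
```

```text
t 22.25 bal [-0.0371 -0.121   0.1557] F [ 5.89 -0.59] -1.61
lug x [-0.0628 -0.0544 -0.0303] y [-0.1303 -0.1145] 1333
```

Right door is at its stop (5.9 N). Back off, rise and look from above at everything before the key.

Emit:
{"api": "apply_moves", "payload": {"increments": [{"gripper":0,"translation":[0,-0.003,0],"twist":0},{"gripper":0,"translation":[0,-0.005,0],"twist":0},{"gripper":0,"translation":[0,-0.005,0],"twist":0},{"gripper":0,"translation":[0,0,-0.03],"twist":0},{"gripper":0,"translation":[0,0,-0.045],"twist":0},{"gripper":0,"translation":[0,0,-0.045],"twist":0},{"gripper":0,"translation":[0,0,-0.045],"twist":0},{"gripper":0,"translation":[0,0,-0.045],"twist":0},{"gripper":0,"translation":[0,0,-0.03],"twist":0},{"gripper":0,"translation":[-0.03,0.012,0],"twist":0},{"gripper":0,"translation":[-0.03,0.012,0],"twist":0},{"gripper":0,"translation":[-0.03,0.012,0],"twist":0},{"gripper":0,"translation":[-0.03,0.012,0],"twist":0},{"gripper":0,"translation":[-0.03,0.012,0],"twist":0},{"gripper":0,"translation":[-0.03,0.012,0],"twist":0},{"gripper":0,"translation":[0,0,0],"twist":0},{"gripper":0,"translation":[0,0,0],"twist":0},{"gripper":0,"translation":[0,0,0],"twist":0}]}}

```text
time_s: 24.1
position: [0.5075, -0.1851, 0.3955]
tool_rot: [[-0.527, -0.85, -0.001], [-0.85, 0.527, -0.0], [0.0, 0.0, -1.0]]
force: [0.1, -0.9, 0.8]
grip_width: 0.003
```

Run:
```python
from h import *
st()
rgb,d,W,m=look("wrist");np.savez("w5.npz",rgb=rgb,d=d,W=W,m=m)
cv2.imwrite("pics/w5.png",rgb[:,:,::-1])
for q in ["tare_key_top","left_round_key_top"]:
    for t in nets.boxes_of(q,"wrist")[:2]: print(q,round(t["p"],2),np.round(t["rect"]))
```

```text
t 24.1 bal [-0.0972  0.0583  0.3955] F [ 0.51 -0.7 ] 0.78
tare_key_top 0.68 [346.  89.  13.  42.]
left_round_key_top 0.53 [345. 151.  10.   9.]
left_round_key_top 0.27 [382. 198.  61.  29.]
```

View pics/w5.png

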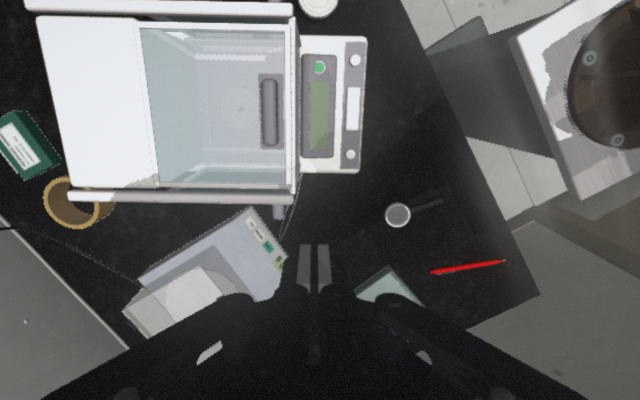

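The view shows the top door flush with the front frame (grip at 268,112), the left lug at (280,212), tare key (352,108), and round keys (355,60) and (350,154).

Run:
```python
from h import *
z=np.load("w5.npz",allow_pickle=True);W=z["W"];m=z["m"].item();d=z["d"];rgb=z["rgb"]
R={n:ray(m,*p) for n,p in dict(tare=(352.5,109,.058),rk=(355,60,.058),lk=(350.5,154,.058),fl=(296,198,.217),fr=(291,12,.217)).items()}
for n in R: print(n,R[n].round(4),bal(R[n]).round(4))
v=(R["lk"]-R["rk"]);print("yaw",np.degrees(np.arctan2(v[1],v[0]))-90,np.linalg.norm(v))
Q=(W[...,:2]-O)@B;zz=W[...,2]
b=rgb.min(2)>170
for n,lo,hi in (("tare",-.036,.036),("lk",.055,.08),("rk",-.08,-.055)):
    k=b&(zz>.053)&(zz<.064)&(Q[...,0]<-.14)&(Q[...,0]>-.172)&(Q[...,1]>lo)&(Q[...,1]<hi)
    if k.sum(): print(n,k.sum(),Q[k].mean(0).round(4),np.ptp(Q[k],0).round(3),np.median(zz[k]).round(4),W[k].mean(0).round(4))
k=(zz>.2)&(zz<.207)&(Q[...,1]>.1)&(Q[...,1]<.13)&(abs(Q[...,0])<.1);print("leftlug",np.percentile(Q[...,0][k],[5,50,95]).round(4),k.sum())
k=(zz>.235)&(zz<.241)&(abs(Q[...,1])<.036)&(abs(Q[...,0])<.1);print("top",np.percentile(Q[...,0][k],[5,50,95]).round(4),k.sum())
st()
```

```text
tare [ 0.4278 -0.204   0.058 ] [-0.1547  0.      0.058 ]
rk [ 0.3911 -0.261   0.058 ] [-0.1556 -0.0677  0.058 ]
lk [ 0.4641 -0.1467  0.058 ] [-0.1543  0.0678  0.058 ]
fl [ 0.5417 -0.1681  0.217 ] [-0.0772  0.0908  0.217 ]
fr [ 0.4462 -0.3253  0.217 ] [-0.0748 -0.0932  0.217 ]
yaw -32.551674127395934 0.13555872716348502
tare 530 [-0.1546 -0.0015] [0.02  0.061] 0.058 [ 0.4271 -0.2053  0.0579]
lk 63 [-0.1538  0.0675] [0.013 0.013] 0.0584 [ 0.4643 -0.1473  0.0584]
rk 93 [-0.1552 -0.0685] [0.013 0.015] 0.0576 [ 0.391  -0.2618  0.0575]
leftlug [-0.0598 -0.0541 -0.0478] 164
top [-0.0584 -0.053  -0.0472] 856
t 24.25 bal [-0.0971  0.0579  0.3954] F [ 0.18 -0.7 ] 0.29
```

All three doors read shut: lug and grip centres at -0.053 to -0.055. Move over the tare key and descend part way.

Emit:
{"api": "apply_moves", "payload": {"increments": [{"gripper":0,"translation":[0.02,0.02,0],"twist":0},{"gripper":0,"translation":[0.02,0.02,0],"twist":0},{"gripper":0,"translation":[0.019,0.021,0],"twist":0},{"gripper":0,"translation":[0,0,0],"twist":0},{"gripper":0,"translation":[0,0,0.03],"twist":0},{"gripper":0,"translation":[0,0,0.04],"twist":0},{"gripper":0,"translation":[0,0,0.04],"twist":0},{"gripper":0,"translation":[0,0,0.04],"twist":0},{"gripper":0,"translation":[0,0,0.04],"twist":0},{"gripper":0,"translation":[0,0,0.04],"twist":0},{"gripper":0,"translation":[0,0,0.03],"twist":0},{"gripper":0,"translation":[0,0,0.02],"twist":0},{"gripper":0,"translation":[0,0,0.02],"twist":0},{"gripper":0,"translation":[0,0,0],"twist":0},{"gripper":0,"translation":[0,0,0],"twist":0}]}}

```text
time_s: 25.75
position: [0.4248, -0.203, 0.0958]
tool_rot: [[-0.527, -0.85, -0.001], [-0.85, 0.527, -0.0], [0.001, 0.0, -1.0]]
force: [0.0, 0.0, -0.1]
grip_width: -0.005
```

Run:
```python
from h import *
st()
p=bal(read_state()["position"])
rgb,d,W,m=look("scene");Q=(W[...,:2]-O)@B;zz=W[...,2]
k=(rgb.mean(2)<110)&(abs(Q[...,1])<.06)&(zz>.1)&(zz<.36)&(Q[...,0]<-.083)
for lo in np.arange(.1,.34,.03):
    q=k&(zz>=lo)&(zz<lo+.03)
    if q.sum()>3: print(lo.round(2),q.sum(),"x rel TCP max",(np.percentile(Q[...,0][q],97)-p[0]).round(3))
rgb,d,W,m=look("wrist");cv2.imwrite("pics/w6.png",rgb[:,:,::-1])
```

```text
t 25.75 bal [-0.1578 -0.0007  0.0958] F [-0.01  0.03] -0.07
0.1 5 x rel TCP max 0.011
0.13 22 x rel TCP max 0.017
0.16 46 x rel TCP max 0.042
0.19 99 x rel TCP max 0.063
0.22 281 x rel TCP max 0.046
0.25 753 x rel TCP max 0.039
0.28 211 x rel TCP max 0.041
0.31 240 x rel TCP max 0.048
0.34 185 x rel TCP max 0.049
```

View pics/w6.png

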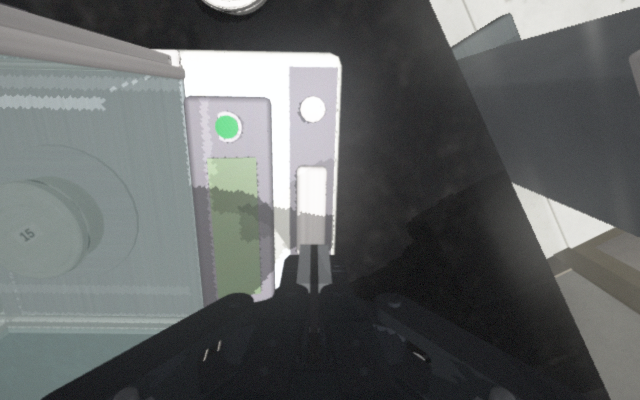

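The shut fingers are in line with the bar key (columns 299–327) and well clear of the round keys. Knuckle-to-glass clearance is about 16 mm. Descending.

Emit:
{"api": "apply_moves", "payload": {"increments": [{"gripper":0,"translation":[0,0,0.015],"twist":0},{"gripper":0,"translation":[0,0,0.015],"twist":0},{"gripper":0,"translation":[0,0,0.015],"twist":0},{"gripper":0,"translation":[0,0,0.01],"twist":0},{"gripper":0,"translation":[0,0,0.004],"twist":0},{"gripper":0,"translation":[0,0,0],"twist":0},{"gripper":0,"translation":[0,0,0],"twist":0}]}}

```text
time_s: 26.55
position: [0.4251, -0.2027, 0.0373]
tool_rot: [[-0.527, -0.85, 0.001], [-0.85, 0.527, -0.0], [-0.0, -0.001, -1.0]]
force: [0.3, -0.0, -0.2]
grip_width: 0.003
```

Emit:
{"api": "apply_moves", "payload": {"increments": [{"gripper":0,"translation":[0,0,0.002],"twist":0},{"gripper":0,"translation":[0,0,0.002],"twist":0},{"gripper":0,"translation":[0,0,0.0],"twist":0}]}}

```text
time_s: 26.85
position: [0.425, -0.2026, 0.0328]
tool_rot: [[-0.527, -0.85, 0.001], [-0.85, 0.527, -0.0], [-0.0, -0.001, -1.0]]
force: [1.2, 0.8, 1.6]
grip_width: 0.002
```

Emit:
{"api": "apply_moves", "payload": {"increments": [{"gripper":0,"translation":[0,0,0.001],"twist":0},{"gripper":0,"translation":[0,0,0.001],"twist":0},{"gripper":0,"translation":[0,0,0.0],"twist":0}]}}

```text
time_s: 27.15
position: [0.425, -0.2027, 0.0307]
tool_rot: [[-0.527, -0.85, 0.001], [-0.85, 0.527, -0.0], [-0.0, -0.001, -1.0]]
force: [1.0, 1.5, 3.1]
grip_width: 0.0
```

Emit:
{"api": "apply_moves", "payload": {"increments": [{"gripper":0,"translation":[0,0,0.001],"twist":0},{"gripper":0,"translation":[0,0,0.001],"twist":0},{"gripper":0,"translation":[0,0,0.0],"twist":0}]}}

```text
time_s: 27.45
position: [0.425, -0.2026, 0.029]
tool_rot: [[-0.527, -0.85, 0.001], [-0.85, 0.527, -0.0], [-0.0, -0.001, -1.0]]
force: [-0.7, 1.7, 8.6]
grip_width: 0.003
```

The key is bottomed (8.6 N, above the 4.2 N that holds it down). Hold briefly, release and rise clear.

Emit:
{"api": "apply_moves", "payload": {"increments": [{"gripper":0,"translation":[0,0,0],"twist":0},{"gripper":0,"translation":[0,0,0],"twist":0},{"gripper":0,"translation":[0,0,-0.003],"twist":0},{"gripper":0,"translation":[0,0,-0.005],"twist":0},{"gripper":0,"translation":[0,0,-0.01],"twist":0},{"gripper":0,"translation":[0,0,-0.02],"twist":0},{"gripper":0,"translation":[0,0,-0.04],"twist":0},{"gripper":0,"translation":[0,0,-0.04],"twist":0},{"gripper":0,"translation":[0,0,-0.04],"twist":0},{"gripper":0,"translation":[0,0,-0.04],"twist":0},{"gripper":0,"translation":[0,0,-0.04],"twist":0},{"gripper":0,"translation":[0,0,-0.04],"twist":0},{"gripper":0,"translation":[0,0,-0.04],"twist":0},{"gripper":0,"translation":[-0.03,-0.03,-0.02],"twist":0},{"gripper":0,"translation":[-0.03,-0.03,0],"twist":0},{"gripper":0,"translation":[0,0,0],"twist":0},{"gripper":0,"translation":[0,0,0],"twist":0},{"gripper":0,"translation":[0,0,0],"twist":0}]}}

```text
time_s: 29.25
position: [0.5063, -0.1833, 0.3666]
tool_rot: [[-0.527, -0.85, -0.001], [-0.85, 0.527, 0.0], [0.0, 0.001, -1.0]]
force: [-0.1, -0.5, 1.1]
grip_width: 0.005
```

Run:
```python
from h import *
st()
rgb,d,W,m=look("wrist");Q=(W[...,:2]-O)@B;zz=W[...,2];b=rgb.min(2)>170
for n,lo,hi in (("tare",-.036,.036),("lk",.055,.08),("rk",-.08,-.055)):
    k=b&(zz>.05)&(zz<.066)&(Q[...,0]<-.14)&(Q[...,0]>-.172)&(Q[...,1]>lo)&(Q[...,1]<hi)
    if k.sum(): print(n,k.sum(),np.median(zz[k]).round(4))
def show(n,k): print(n,k.sum(),np.percentile(Q[...,0][k],[5,50,95]).round(4)) if k.sum() else print(n,0)
show("leftlug",(zz>.2)&(zz<.207)&(Q[...,1]>.1)&(Q[...,1]<.13)&(abs(Q[...,0])<.1))
show("rightlug",(zz>.196)&(zz<.207)&(Q[...,1]<-.105)&(Q[...,1]>-.13)&(abs(Q[...,0])<.1))
show("top",(zz>.235)&(zz<.241)&(abs(Q[...,1])<.036)&(abs(Q[...,0])<.1))
rgb,d,W,m=look("scene");Q=(W[...,:2]-O)@B;zz=W[...,2]
for s,n in ((1,"left"),(-1,"right")): show("scene "+n,(zz>.194)&(zz<.208)&(s*Q[...,1]>.1)&(s*Q[...,1]<.135)&(abs(Q[...,0])<.1))
z0=np.load("scene0.npz");W0=z0["W"]
for q in ["spare_dish","small_dish","vial_a","tweezers","bench_brush","scoop","lens","pan_dish"]:
    print(q,[(np.round(t["rect"]).tolist(),round(t["p"],2)) for t in nets.boxes_of(q,"scene")[:2]])
# change near the right of the balance and around
D=np.abs(d-z0["d"]);D[(d==0)|(z0["d"]==0)]=0
n,l,s,c=cv2.connectedComponentsWithStats((D>.012).astype(np.uint8))
print([s[i].tolist() for i in range(1,n) if s[i,4]>25])
```

```text
t 29.25 bal [-0.0991  0.0592  0.3666] F [ 0.15 -0.47] 1.11
tare 629 0.0579
lk 71 0.058
rk 125 0.0575
leftlug 175 [-0.0599 -0.0544 -0.0485]
rightlug 0
top 1035 [-0.0587 -0.0531 -0.0472]
scene left 45 [-0.0578 -0.0501 -0.0454]
scene right 30 [-0.0611 -0.0546 -0.0484]
spare_dish [([368.0, 246.0, 27.0, 24.0], 0.27)]
small_dish [([258.0, 215.0, 18.0, 18.0], 0.69), ([280.0, 187.0, 20.0, 42.0], 0.43)]
vial_a [([243.0, 256.0, 12.0, 25.0], 0.73), ([253.0, 242.0, 10.0, 24.0], 0.61)]
tweezers [([370.0, 250.0, 3.0, 4.0], 0.56)]
bench_brush [([212.0, 202.0, 52.0, 17.0], 0.66)]
scoop [([184.0, 225.0, 54.0, 48.0], 0.86), ([258.0, 183.0, 118.0, 134.0], 0.55)]
lens [([399.0, 192.0, 14.0, 26.0], 0.46)]
pan_dish [([258.0, 217.0, 15.0, 14.0], 0.43)]
[[0, 0, 598, 252, 52587], [482, 54, 11, 10, 26], [470, 65, 14, 7, 27], [447, 77, 27, 11, 69], [0, 79, 9, 9, 39], [431, 101, 9, 14, 45], [180, 104, 12, 10, 32], [426, 119, 16, 10, 54], [148, 126, 56, 42, 528], [239, 126, 10, 17, 48], [328, 128, 14, 19, 67], [0, 132, 14, 24, 94], [0, 132, 27, 38, 163], [20, 135, 11, 9, 32], [68, 134, 12, 15, 58], [51, 139, 12,
[... 252 characters left out ...]
 160, 13, 21, 70], [303, 160, 16, 12, 46], [290, 164, 11, 9, 28], [301, 164, 33, 17, 118], [147, 166, 42, 17, 193], [227, 169, 8, 11, 32], [236, 169, 20, 20, 94], [128, 175, 9, 11, 27], [72, 178, 10, 11, 29], [289, 178, 15, 6, 33], [151, 181, 12, 11, 32], [1, 182, 8, 9, 26], [48, 182, 14, 8, 40], [134, 184, 10, 11, 34], [137, 185, 11, 13, 29], [284, 185, 13, 21, 101], [298, 184, 63, 35, 1020], [80, 187, 8, 14, 33], [120, 187, 15, 15, 63], [63, 189, 18, 19, 70], [87, 189, 18, 9, 44], [147, 191, 11, 5, 28], [11, 193, 7, 13, 32], [107, 193, 13, 11, 35], [23, 194, 12, 17, 58], [32, 196, 12, 13, 46], [357, 213, 17, 32, 263], [280, 226, 49, 21, 110], [271, 230, 10, 11, 31], [336, 259, 8, 29, 112]]
```

Key is back up (58 mm), round keys are up, the doors are at their stops (left, right and top agree after the small yaw correction) and the robot is clear.

```bash
python3 -c "
from rig import r
print(r.sign_off())"
```

```text
the job is handed in; nothing more can be done
None
```

I pushed the top, left and right doors shut by their grips, then pressed the tare key fully down, let it come up, raised the arm clear and handed in at about 29 s.

**Doors:** All three ended against their stops. My last positions for them agree to about 2 mm once the balance's yaw is corrected to about -32.6°. The scene camera alone put the left and right grips about 2 mm apart, and I took that as measurement error. The right lug did not show in the last wrist view, so its final check was from the scene camera only.

**Force:** At the stops the arm leaned on the top door with about 20 N and on the left with about 16 N before I backed off, which is more than I intended. The right door was stopped at about 6 N. The doors were moving at 10–15 mm/s when they reached their stops.

**Tare key:** The force rose to 8.6 N at the bottom, above the 4.2 N that holds it down. Afterwards the bar key and both round keys read about 58 mm high, which is fully up.

**Fingertips:** The shut fingers end about 28 mm above the stated TCP. My first pass at the top grip therefore went over it without touching, and I corrected for this from then on.

**Things around the balance:** The last check showed no sign that they had moved. The networks found the spare dish, tweezers and pan dish only weakly, so for those this rests mainly on not having touched them.

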